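# Lock the shaker platform with its transit pin

## Task

The bench shaker is about to be carried to another room, so lock its platform: pull the platform forward by its bar until the hole in its tongue lines up with the hole in the lug below, then take the transit pin from its parking boss and push it down through both holes until its shoulder sits on the tongue. Leave the glassware round the shaker standing where it is.

Things in the scene. Friction and masses are not known exactly. Their poses are not given: they have to be found in the camera images.
- shaker: the bench shaker (fixed to the bench): white flat housing 210 x 180 mm, 59 mm high, with two knobs on its front. Origin on the bench under the housing's centre; x points to its back, y to its left as seen from the robot, z up. The platform slides along x. The lock lug sticks out of the left flank, the parking boss of the right
- platform (a joint): travel of the shaker's platform, m: 0 at the back end of its stroke, growing as it is pulled forward (along the shaker's -x), 0.070 at the front end. At 0.035 the two lock holes are in line. It slides with about 2.5 N of friction, stays where it is left, and has no stop or click at mid stroke. The platform is an aluminium tray 200 x 170 mm with a black mat, its top 90 mm above the bench, its rim 10 mm higher along the sides and back
- pull_bar (a point): centre of the platform's pull bar, a round steel bar 10 mm thick and 100 mm long across the platform's front (along the shaker's y), 124 mm above the bench and 34 mm above the platform; free from above and on both sides between its two end posts (posts 90 mm apart). Moves with the platform
- tongue_hole (a point): centre of the hole in the platform's tongue, at the tongue's upper face, 90 mm above the bench. The tongue is a flat aluminium tab 30 mm wide and 6 mm thick that sticks out of the platform's left side; the hole goes right through, 11.6 mm wide, 27 mm outside the platform's edge. Moves with the platform
- lug_hole (a point): centre of the hole in the fixed lug, at the lug's upper face, 79 mm above the bench, 5 mm under the tongue. The lug is a steel angle 54 mm wide and 8 mm thick on the housing's left flank; the hole goes right through, 11.6 mm wide, open below, at the same shaker y as the tongue's hole
- pin_knob (a point): middle of the transit pin's grey fluted knob, 19 mm wide and 38 mm tall; the pin (60 g, 78 mm long) stands upright in its parking boss on the shaker's right flank (aluminium block 34 x 34 mm, top 78 mm above the bench, 120 mm to the right of the shaker's centre), shoulder on the boss's top, and lifts straight out. The knob's middle is 23 mm above the shoulder's underside, the knob's top 19 mm higher. The point's z runs up along the pin
- pin_shoulder (a point): centre of the underside of the pin's shoulder (steel disc 22 mm wide, 4 mm thick, under the knob), which rests on the tongue when the pin is fully home. z runs up along the pin
- pin_tip (a point): lower end of the pin's shank, 36 mm below the shoulder's underside. The shank is 10 mm thick; its lowest 8 mm taper to 4 mm, so that the pin draws the platform the last 2 to 3 mm into line when it is pushed down. z runs up along the pin
- flask: conical glass flask, 66 mm wide, 105 mm tall, standing to the left of the shaker; origin at the centre of its underside, z up. To be left alone
- weighing_bottle: small lidded glass weighing bottle, 41 mm wide, 52 mm tall, to the right of the shaker; origin at the centre of its underside, z up. To be left alone
- dropper_bottle: brown dropper bottle, 38 mm wide, 108 mm tall, to the right of the shaker; origin at the centre of its underside, z up. To be left alone
Mind the look-alikes: they are no part of the job. What is meant by the part that bears pin_knob is not blue, orange or pink, and is the smaller of those in its own colour.

How it is judged (in metres and radians):
On the way:
1. the platform has been drawn forward so that the hole in its tongue stands over the hole in the lug (centres within 5 mm) (horizontal distance between tongue_hole and lug_hole below 0.005 m), for 0.1 s.
At the end, for the whole second after the job is handed in: the tongue's hole is within 3 mm of the lug's hole (seen from above), the pin stands through both: shoulder down on the tongue within 2.5 mm and centred on its hole within 3 mm, tip below the lug within 4 mm of its hole's axis; the pin is released and at rest (horizontal distance between tongue_hole and lug_hole below 0.003 m and horizontal distance between pin_shoulder and tongue_hole below 0.003 m and horizontal distance between pin_tip and lug_hole below 0.004 m and z of pin_shoulder in the frame of tongue_hole between -0.0025 and 0.0025 m); the robot touches nothing.
It fails at once if the conical flask is shifted by more than 30 mm or tipped over (distance of flask from where it was at the start of the episode above 0.03 m or angle between flask's own z axis and vertical above 0.5 rad).
It fails at once if the weighing bottle is shifted by more than 30 mm or tipped over (distance of weighing_bottle from where it was at the start of the episode above 0.03 m or angle between weighing_bottle's own z axis and vertical above 0.5 rad).
It fails at once if the dropper bottle is shifted by more than 30 mm or tipped over (distance of dropper_bottle from where it was at the start of the episode above 0.03 m or angle between dropper_bottle's own z axis and vertical above 0.5 rad).
It also fails if it takes over 51 s, if anything falls off the work surface, if the arm or the gripper's body presses on something with over 40 N, if the wrist force passes 120 N, or if a joint passes its speed limit or range.

## Robot

A 6-joint arm with a two-finger parallel gripper is mounted at the origin on a cart in front of the work surface, level with it; the furniture and walls round the work are solid. World frame = base frame: x ahead of the robot, y to its left, z up, the work surface at z = 0. Lengths are in mm, angles in rad, forces in N, time in s.
With the tool pointing down it reaches from about 350 to 775 mm from the base axis. Payload 7.3 kg.
Tool frame: the origin (TCP) lies midway between the tips of the shut fingers; the grasp point (between the pads) lies 19 mm behind it; z points along the fingers, x is the direction in which the jaws open and shut, and the axes are right-handed (so a half turn about z gives the same grasp; the last joint's range is limited). The gripper opens to 92 mm and grips with 3 to 60 N. Pads are 19 mm wide; open, the fingers measure 130 mm over their backs; the gripper's body (75 mm by 190 mm) begins 47 mm behind the grasp point.
Start: joints at [-1.452, 0.342, 1.524, -0, 1.275, -0.146], TCP at [137.423, -506.715, 226.741] pointing down, gripper open.
Joint ranges: [-2.53, 2.53], [-0.77, 2.02], [0.04, 2.7], [-1, 4.14], [0.28, 2.66], [-3.11, 3.11]. Speed limits (rad/s): [2.57, 2.57, 3.14, 3.14, 3.14, 3.14].

## Interface

Orientations are given as [roll, pitch, yaw] about the fixed x, y, z axes, in that order (R = Rz(yaw) Ry(pitch) Rx(roll)).
In Python, from plant import bot gives the robot as it stands.
- The arm moves only by the shell command python3 -m pendant 'ROWS' [OPENING]. ROWS is JSON, a list of rows, each an object with "linear": the shift along the world's x, y, z in mm, a list of three; "twist": the turn about the world's z in degrees. In form: [{"linear": [x, y, z], "twist": twist}, ...]. A call has 1 to 20 rows; each row is the pose to reach, as a shift and turn from the pose commanded when the call began; what a row does not reach only later rows make up. A row lasts 1/8 s, in which the tool goes at most 62.5 mm and 10.7 degrees, less where a joint would pass 70% of its speed; a pose out of reach is approached as far as the arm can. A call with a gripper value outside its range is refused whole. OPENING is the closure in counts, from 0 (fully open) to 255 (shut), set as the call begins (- or left out, the last holds). The fingers move at their own pace and stop on an object; the grip force is fixed at half the most. Time passes only in rows, so rows that repeat a pose let the fingers close. It gives the time, the measured TCP pose, the force and the opening at its end, in the units of the state.
- bot.get_obs(): the state, without advancing time (a new reading comes with each control period).
- bot.capture(name): name is "scene" or "top" or "wrist"; returns a dict with "frame" (384x512x3 uint8, blue, green, red), "z_map" (384x512 float32, mm along the optical axis (not along the pixel's ray), 0 where there is no reading), "fx", "fy", "cx", "cy" (pixels), "rvec" (rotation vector, rad) and "tvec" (3), from world to camera coordinates, as OpenCV has them. Camera axes: x right, y down, z forward; pixel columns grow to the right and rows downward; lengths in mm; the calibration is good to about 2 mm. A picture is of the moment at which its call begins.
- bot.close_job(): hands the job in, once; it reports no verdict.
The state is a dict: "time": time; "joint_positions": joint angles; "dq": joint speeds; "tau": joint torques, N m; "tool_pos": TCP position; "tcp_rot": TCP orientation; "contact_force": force on the tool from outside, world axes, zero at the start; "moment": the same for the moment, N m; "grip_width": finger opening in mm.
Only numpy, scipy, OpenCV 4.12 (cv2) and the standard library are available. Lean on these libraries where they do the work, as an engineer would, in place of code of your own. Each camera call takes 0.05 s, during which the arm holds its last target. There are 200 camera calls.

## Working session

There is one attempt and no reset: what is moved stays moved. The work goes in short steps, Python scripts to look and compute and a shell command to move; the robot and the scene stay as the last step left them, time stands still between calls to the robot, and variables do not carry over. Pictures are saved under pics/ and viewed, about 8 in all and at most 12, crops included, and the job is handed in when it is done.

```bash
mkdir -p pics; ls; cat > h.py <<'E'
import numpy as np, cv2, pickle
from plant import bot
def cap(n):
    c=bot.capture(n); pickle.dump(c,open(f'/tmp/{n}.pkl','wb')); return c
def load(n): return pickle.load(open(f'/tmp/{n}.pkl','rb'))
def Rt(c): return cv2.Rodrigues(np.array(c['rvec'],float))[0],np.array(c['tvec'],float).ravel()
def onplane(c,u,v,z):
    R,t=Rt(c); d=R.T@np.array([(u-c['cx'])/c['fx'],(v-c['cy'])/c['fy'],1]); o=-R.T@t
    return o+d*(z-o[2])/d[2]
def cloud(c):
    R,t=Rt(c); Z=c['z_map']; v,u=np.mgrid[:Z.shape[0],:Z.shape[1]]
    P=np.stack([(u-c['cx'])/c['fx']*Z,(v-c['cy'])/c['fy']*Z,Z],-1)
    return (P-t)@R
def proj(c,p):
    R,t=Rt(c); q=R@np.array(p,float)+t; return q[0]/q[2]*c['fx']+c['cx'],q[1]/q[2]*c['fy']+c['cy']
E
python3 - <<'E'
from h import *
print(bot.get_obs())
for n in('scene','top'):
    c=cap(n); cv2.imwrite(f'pics/{n}.png',c['frame']); R,t=Rt(c); print(n,-R.T@t,R[2],c['fx'])
E
```

```text
pics
{'time': 0.0, 'joint_positions': array([-1.45202389e+00,  3.42746393e-01,  1.52504141e+00, -6.97598587e-06,
        1.27538942e+00, -1.45978445e-01]), 'dq': array([ 4.41930053e-05, -3.61105618e-04, -1.10195304e-03,  5.32048150e-05,
       -9.00857078e-04, -1.31805785e-03]), 'tau': array([-1.73217118e-04, -4.31237948e+01, -2.44224787e+01,  7.18365703e-02,
        5.58960834e-02, -1.28235056e-04]), 'tool_pos': array([ 137.3566118 , -506.28173565,  226.0241662 ]), 'tcp_rot': array([-3.14136876e+00,  1.56869004e-03, -1.30604323e+00]), 'contact_force': array([ 0.87452104, -0.46771662, -0.64387703]), 'moment': array([ 0.02861719,  0.02298824, -0.03996254]), 'grip_width': 91.89146992363925}
scene [ 296.56700267 -526.47436907  854.53364764] [ 0.25071904  0.57528157 -0.77858274] 451.7506814264583
top [ 444.88490057   19.76001237 1416.62764857] [ 0.08859053  0.00121101 -0.99606739] 464.27893903491747
```

View pics/scene.png

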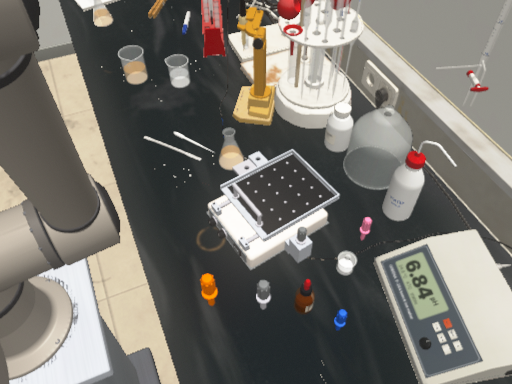

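View pics/top.png

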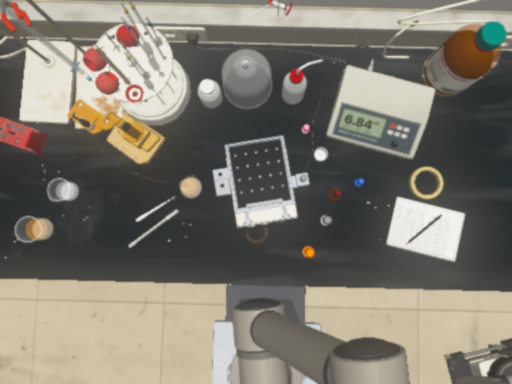

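The scene picture shows the shaker at about (275,205), with a grey pin on its boss at (300,240). A second grey pin stands at (263,292), and there are orange (209,288), blue (341,318) and pink (366,226) ones. The flask is at (230,150), the weighing bottle at (346,262) and the dropper at (305,295). In the top view the tongue is at about (222,180) and the boss at (303,180). Next: an enlarged crop and measurements.

```bash
python3 - <<'E'
from h import *
s=load('scene');t=load('top')
a=cv2.resize(s['frame'][140:315,195:345],None,fx=3.2,fy=3.2,interpolation=cv2.INTER_CUBIC)
b=cv2.resize(t['frame'][120:245,205:345],None,fx=2.3,fy=2.3,interpolation=cv2.INTER_CUBIC)
im=np.zeros((max(a.shape[0],b.shape[0]),a.shape[1]+b.shape[1],3),np.uint8)
im[:a.shape[0],:a.shape[1]]=a; im[:b.shape[0],a.shape[1]:]=b
cv2.imwrite('pics/crop1.png',im); print(im.shape)
P=cloud(t); z=P[...,2]; roi=np.zeros(z.shape,bool); roi[120:240,208:318]=1
for lo,hi in((94,108),(84,97),(110,135)):
    m=roi&(z>lo)&(z<hi); xy=P[m][:,:2].astype(np.float32); print(lo,hi,m.sum(),np.median(z[m]), cv2.minAreaRect(xy) if len(xy)>4 else '')
print('pin z', z[172:190,296:312].astype(int)[::2,::2])
# grey candidates: heights in scene cloud
Q=cloud(s)
for n,(u,v) in dict(bosspin=(301,232),grey=(263,287),flask=(230,150),weigh=(346,258),drop=(306,285)).items():
    q=Q[v-14:v+15,u-12:u+13].reshape(-1,3); q=q[q[:,2]>q[:,2].max()-8]; print(n,q.mean(0).round(1),q[:,2].max().round(1),np.ptp(q,0).round(1))
E
```

```text
(560, 802, 3)
94 108 1276 95.912753056601 ((584.8816528320312, 36.01573181152344), (200.36795043945312, 245.86758422851562), 11.532976150512695)
84 97 3754 91.99230542319384 ((579.479736328125, 46.76898193359375), (223.6844482421875, 244.01531982421875), 20.93450355529785)
110 135 156 127.02857441458114 ((524.3418579101562, -19.8079833984375), (38.330650329589844, 184.94032287597656), 29.55472755432129)
pin z [[   1    3   -2    2    3    0    1    3]
 [  79   73   75   75   75   75    0    0]
 [  76   76   86  120  117   78   -4    1]
 [  80   78  117  122  120  113    1    0]
 [  75   77 1416  118  115   77   77    1]
 [  60   81   77   82   80   74   72   -1]
 [  55   76   80   80   78   75   63    1]
 [  53   47   35    0    0    3    6    4]
 [  -5    1    0    1    4   -5    5    0]]
bosspin [ 296.6 -526.5  854.5] 854.5 [0. 0. 0.]
grey [ 296.6 -526.5  854.5] 854.5 [0. 0. 0.]
flask [ 296.6 -526.5  854.5] 854.5 [0. 0. 0.]
weigh [ 296.6 -526.5  854.5] 854.5 [0. 0. 0.]
drop [ 296.6 -526.5  854.5] 854.5 [0. 0. 0.]
```

View pics/crop1.png

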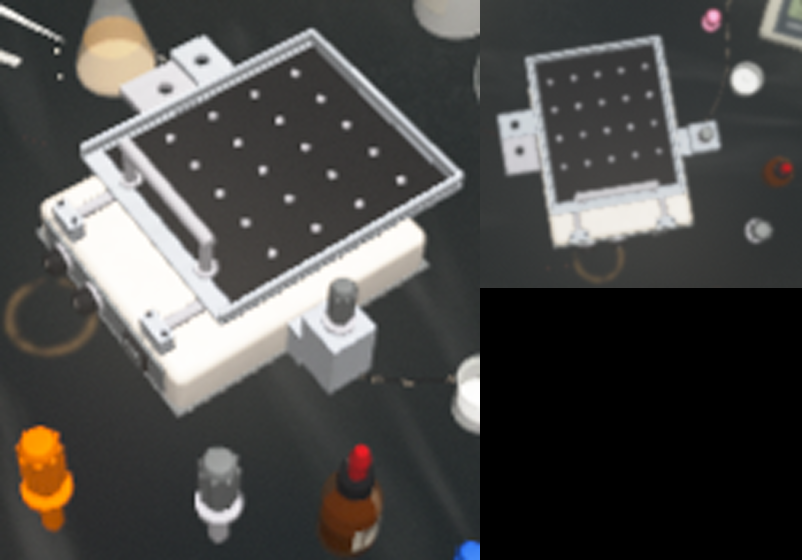

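Grey candidates: the boss pin at scene (302,235) and the loose pin at (263,290). The boss pin is the one meant: it stands in the boss and its knob is narrower in the crop (about 30 px against 42). The crop shows the tongue hole at scene (258,158) and the lug hole in front of it at (247,167).

```bash
python3 - <<'E'
from h import *
s=load('scene');t=load('top')
for n,ps,pt,z in (('tongue',(258.1,158.1),(220.2,174.3),90),('lug',(246.6,167.5),(222.4,185.7),79),('knobtop',(301.9,228.7),(303.3,178),120),
 ('barL',(195+122/3.2,140+142/3.2),(205+97/2.3,120+194/2.3),127),('barR',(195+210/3.2,140+238/3.2),(205+177/2.3,120+182/2.3),127),
 ('platBL',(195+83/3.2,140+152/3.2),None,100),('platBR',(195+312/3.2,140+32/3.2),(205+178/2.3,120+38/2.3),100),
 ('loose',(263,283),(326,219),60),('drop',(308,282),(335,193),108),('flasktop',(229,130),(190,187),105),('weigh',(346,256),(320.5,154),52)):
    print(n,onplane(s,*ps,z).round(1),onplane(t,*pt,z).round(1) if pt else '')
# platform mat fit: dark mask within roi in top
P=cloud(t); z=P[...,2]; 
m=(t['frame'].max(2)<70)&(z>80)&(z<97); m[:120]=0;m[240:]=0;m[:,:205]=0;m[:,320:]=0
m=cv2.morphologyEx(m.astype(np.uint8),cv2.MORPH_CLOSE,np.ones((5,5)))
c=max(cv2.findContours(m,0,2)[0],key=cv2.contourArea)
q=np.array([onplane(t,u,v,90)[:2] for u,v in c[:,0]],np.float32); print(cv2.minAreaRect(q))
E
```

```text
tongue [586.  146.6  90. ] [580.9 146.8  90. ]
lug [553.6 139.4  79. ] [549.1 140.3  79. ]
knobtop [576.9 -91.2 120. ] [573.5 -89.6 120. ]
barL [493.  65. 127.] [495.2  65.5 127. ]
barR [514.4 -30.8 127. ] [512.2 -30.7 127. ]
platBL [472.6  89.4 100. ] 
platBR [666.4 129.3 100. ] [693.5 -29.  100. ]
loose [ 471.3 -140.2   60. ] [ 461.1 -162.9   60. ]
drop [ 537.5 -195.1  108. ] [ 534.4 -180.9  108. ]
flasktop [553.4 247.9 105. ] [541.  229.6 105. ]
weigh [ 655.  -148.6   52. ] [ 653.1 -145.    52. ]
((588.862548828125, 34.81694030761719), (170.81410217285156, 145.21707153320312), 11.214033126831055)
```

The shaker's yaw is about +12° and the platform has about 33 mm to go. I'm moving above the bar with the jaws along the shaker's x.

```bash
python3 -m pendant '[{"linear":[40,58,0],"twist":9},{"linear":[80,115,0],"twist":18},{"linear":[120,170,0],"twist":27},{"linear":[160,225,0],"twist":36},{"linear":[200,280,0],"twist":45},{"linear":[240,335,0],"twist":54},{"linear":[280,390,0],"twist":63},{"linear":[310,435,0],"twist":72},{"linear":[340,475,0],"twist":81},{"linear":[360,505,0],"twist":86.5},{"linear":[366,524,0],"twist":86.5},{"linear":[366,524,0],"twist":86.5},{"linear":[366,524,0],"twist":86.5},{"linear":[366,524,0],"twist":86.5}]' 0
python3 - <<'E'
from h import *
c=cap('wrist'); cv2.imwrite('pics/w1.png',c['frame']); R,t=Rt(c); print(-R.T@t,R[2]); o=bot.get_obs(); print(o['tool_pos'],o['tcp_rot'],o['time'],o['joint_positions'])
E
```

```text
time: 1.85
tool_pos: [503.1, 16.2, 226.8]
tcp_rot: [3.141, -0.0, 0.202]
contact_force: [0.4, 1.4, -0.7]
grip_width: 91.6
[486.82478889  98.5187904  385.26061944] [ 0.06090693 -0.29976679 -0.95206629]
[503.17249648  16.27965592 226.86785112] [ 3.14144371e+00 -1.30474201e-04  2.02035833e-01] 1.9 [-1.19939145e-01  3.02383065e-01  1.58158515e+00 -1.05120002e-04
  1.25745354e+00 -3.21942575e-01]
```

View pics/w1.png

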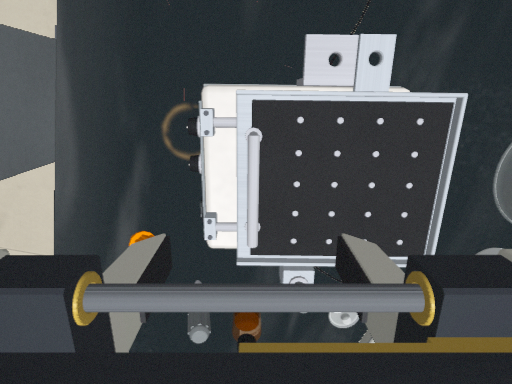

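The wrist view shows the tongue hole at (375,58), the lug hole at (336,59) and the bar from (254,134) to (252,246).

```bash
python3 - <<'E'
from h import *
c=load('wrist')
g=c['frame'].max(2)
for n,(u,v),z in(('tongue',(375,58),90),('lug',(336,59),79)):
    w=g[v-12:v+13,u-12:u+13]; m=(w<70).astype(np.uint8)
    k,l,st,ce=cv2.connectedComponentsWithStats(m); i=l[12,12]; print(n,st[i],ce[i]+[u-12,v-12],onplane(c,*(ce[i]+[u-12,v-12]),z).round(1))
for p in((254,134),(252.5,246)): print('bar',onplane(c,*p,126).round(1))
for p in((240,94),(465,95),(238,265)): print('rim',onplane(c,*p,100).round(1))
print('knob',onplane(c,298,281,120))
E
```

```text
tongue [  6   7  11  13 101] [373.82178218  58.57425743] [582.3 147.8  90. ]
lug [ 5  7 10 12 98] [333.63265306  59.52040816] [551.  141.6  79. ]
bar [493.4  68.3 126. ]
bar [512.4 -30.3 126. ]
rim [475.4  96.1 100. ]
rim [664.9 134.3 100. ]
rim [504.8 -67.2 100. ]
knob [563.51103448 -61.0179299  120.        ]
```

```bash
python3 -m pendant '[{"linear":[0,2,-50]},{"linear":[0,2,-90]},{"linear":[0,2,-110]},{"linear":[0,2,-120]},{"linear":[0,2,-120]},{"linear":[0,2,-120]}]' 0 && python3 -m pendant '[{"linear":[0,0,0]},{"linear":[0,0,0]},{"linear":[0,0,0]},{"linear":[0,0,0]},{"linear":[0,0,0]},{"linear":[0,0,0]},{"linear":[0,0,0]},{"linear":[0,0,0]}]' 255
```

```text
schema error: expected keys linear, twist
```

```bash
python3 -m pendant '[{"linear":[0,2,-50],"twist":0},{"linear":[0,2,-90],"twist":0},{"linear":[0,2,-110],"twist":0},{"linear":[0,2,-120],"twist":0},{"linear":[0,2,-120],"twist":0},{"linear":[0,2,-120],"twist":0}]' 0 && python3 -m pendant '[{"linear":[0,0,0],"twist":0},{"linear":[0,0,0],"twist":0},{"linear":[0,0,0],"twist":0},{"linear":[0,0,0],"twist":0},{"linear":[0,0,0],"twist":0},{"linear":[0,0,0],"twist":0},{"linear":[0,0,0],"twist":0},{"linear":[0,0,0],"twist":0}]' 255
```

```text
time: 2.65
tool_pos: [504.1, 19.0, 107.7]
tcp_rot: [3.141, -0.002, 0.203]
contact_force: [0.2, 0.1, -1.0]
grip_width: 91.5
time: 3.65
tool_pos: [503.4, 19.3, 106.7]
tcp_rot: [-3.142, -0.0, 0.204]
contact_force: [-1.3, -0.9, -0.5]
grip_width: 16.2
```

```bash
python3 -m pendant '[{"linear":[0,0,0],"twist":0},{"linear":[0,0,0],"twist":0},{"linear":[0,0,0],"twist":0},{"linear":[0,0,0],"twist":0}]' 255
```

```text
time: 4.15
tool_pos: [503.1, 19.2, 106.7]
tcp_rot: [-3.142, 0.001, 0.204]
contact_force: [-2.3, -1.5, 0.6]
grip_width: 9.0
```

Gripped. I'll pull 32 mm along the shaker's -x (x -31.4, y -6.3).

```bash
python3 -m pendant '[{"linear":[-5,-1,0],"twist":0},{"linear":[-11,-2.2,0],"twist":0},{"linear":[-18,-3.6,0],"twist":0},{"linear":[-25,-5,0],"twist":0},{"linear":[-29,-5.8,0],"twist":0},{"linear":[-31.4,-6.3,0],"twist":0},{"linear":[-31.4,-6.3,0],"twist":0},{"linear":[-31.4,-6.3,0],"twist":0},{"linear":[-31.4,-6.3,0],"twist":0}]'
python3 - <<'E'
from h import *
for n in('wrist','scene'):
    c=cap(n); print(-Rt(c)[0].T@Rt(c)[1])
w=load('wrist')['frame'];s=load('scene')['frame']
a=cv2.resize(w,None,fx=.9,fy=.9); b=cv2.resize(s[130:250,200:310],None,fx=3,fy=3,interpolation=cv2.INTER_CUBIC)
im=np.zeros((360,800,3),np.uint8); im[:a.shape[0],:a.shape[1]]=a[:360]; im[:,462:792]=b
cv2.imwrite('pics/w2.png',im)
E
```

```text
time: 5.28
tool_pos: [471.4, 13.1, 106.7]
tcp_rot: [-3.141, 0.001, 0.204]
contact_force: [-2.9, 2.4, 1.3]
grip_width: 8.6
[455.19333022  95.3038284  265.17580582]
[ 296.56700267 -526.47436907  854.53364764]
```

View pics/w2.png

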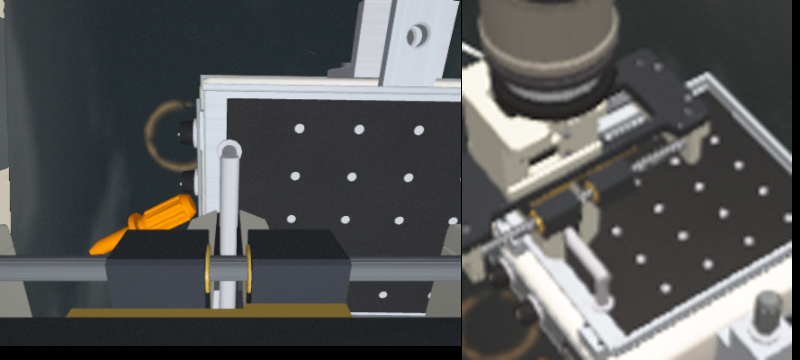

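The wrist crop shows the tongue hole now over the lug, with a sliver of the lug's face visible inside it at an oblique angle. I'll release, lift and look straight down the hole.

```bash
python3 -m pendant '[{"linear":[0,0,0],"twist":0},{"linear":[0,0,0],"twist":0},{"linear":[0,0,0],"twist":0},{"linear":[0,0,0],"twist":0},{"linear":[0,0,0],"twist":0},{"linear":[0,0,40],"twist":0},{"linear":[0,0,85],"twist":0},{"linear":[40,12,120],"twist":0},{"linear":[75,25,120],"twist":0},{"linear":[90,35,120],"twist":0},{"linear":[90,35,120],"twist":0},{"linear":[90,35,120],"twist":0},{"linear":[90,35,120],"twist":0}]' 0
python3 - <<'E'
from h import *
c=cap('wrist'); print(-Rt(c)[0].T@Rt(c)[1]); f=c['frame']
u,v=map(int,proj(c,(551,141.6,90))); print(u,v, proj(c,(551,141.6,79)))
a=f[max(0,v-40):v+40,max(0,u-40):u+40]; print(max(0,v-40),max(0,u-40))
cv2.imwrite('pics/w3.png',cv2.resize(a,None,fx=7,fy=7,interpolation=cv2.INTER_CUBIC))
E
```

```text
time: 7.0
tool_pos: [561.4, 47.6, 226.9]
tcp_rot: [3.142, 0.0, 0.203]
contact_force: [-0.4, 0.8, 0.3]
grip_width: 91.8
[545.05935189 129.8392284  385.33279593]
262 81 (np.float64(262.5901826473927), np.float64(82.09179565177199))
41 222
```

View pics/w3.png

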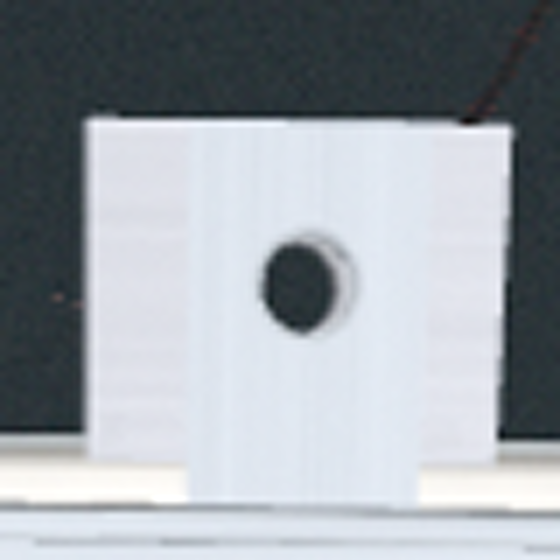

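Looking down the hole, the tongue hole is at crop (310,285) and the lug's bore shifts left to about 295. The tongue still has to come about 1.7 mm forward. I'll regrip the bar 1.7 mm further on to centre it.

```bash
python3 -m pendant '[{"linear":[-45,-17,0],"twist":0},{"linear":[-91.7,-35.3,0],"twist":0},{"linear":[-91.7,-35.3,-50],"twist":0},{"linear":[-91.7,-35.3,-100],"twist":0},{"linear":[-91.7,-35.3,-120],"twist":0},{"linear":[-91.7,-35.3,-120],"twist":0}]' 0 && python3 -m pendant '[{"linear":[0,0,0],"twist":0},{"linear":[0,0,0],"twist":0},{"linear":[0,0,0],"twist":0},{"linear":[0,0,0],"twist":0},{"linear":[0,0,0],"twist":0},{"linear":[0,0,0],"twist":0},{"linear":[0,0,0],"twist":0},{"linear":[0,0,0],"twist":0},{"linear":[0,0,0],"twist":0},{"linear":[0,0,0],"twist":0},{"linear":[0,0,0],"twist":0},{"linear":[0,0,0],"twist":0}]' 255 && python3 -m pendant '[{"linear":[0,0,0],"twist":0},{"linear":[0,0,0],"twist":0},{"linear":[0,0,0],"twist":0},{"linear":[0,0,0],"twist":0},{"linear":[0,0,0],"twist":0},{"linear":[0,0,40],"twist":0},{"linear":[0,0,85],"twist":0},{"linear":[40,12,120],"twist":0},{"linear":[75,25,120],"twist":0},{"linear":[92,37,120],"twist":0},{"linear":[92,37,120],"twist":0},{"linear":[92,37,120],"twist":0},{"linear":[92,37,120],"twist":0}]' 0
python3 - <<'E'
from h import *
c=cap('wrist'); f=c['frame']
a=f[41:121,222:302]
cv2.imwrite('pics/w4.png',cv2.resize(a,None,fx=7,fy=7,interpolation=cv2.INTER_CUBIC))
u,v=262,81
g=f.max(2)[v-15:v+16,u-15:u+20]; m=(g<120).astype(np.uint8); k,l,st,ce=cv2.connectedComponentsWithStats(m); i=1+np.argmax(st[1:,4]); print(st[i],ce[i]+[u-15,v-15])
E
```

```text
time: 7.8
tool_pos: [469.2, 12.6, 105.8]
tcp_rot: [-3.141, 0.003, 0.203]
contact_force: [-0.3, -0.3, 0.1]
grip_width: 91.8
time: 9.3
tool_pos: [470.6, 12.7, 106.8]
tcp_rot: [3.142, -0.001, 0.204]
contact_force: [2.4, 0.0, -1.5]
grip_width: 9.2
time: 10.92
tool_pos: [561.7, 49.2, 226.9]
tcp_rot: [3.142, 0.0, 0.203]
contact_force: [-0.6, -0.3, -1.5]
grip_width: 92.0
[ 11  12  12  12 112] [263.15178571  83.55357143]
```

View pics/w4.png

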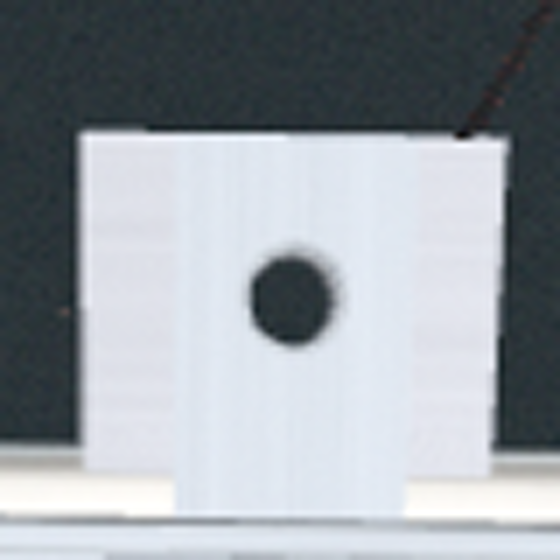

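The holes are now coaxial: the bore is open, centred at full-frame pixel (264,83.4). Next I look down on the pin from the same offset.

```bash
cp /tmp/wrist.pkl /tmp/hole.pkl; python3 -m pendant '[{"linear":[5,-50,0],"twist":0},{"linear":[10,-100,0],"twist":0},{"linear":[16,-150,0],"twist":0},{"linear":[20,-200,0],"twist":0},{"linear":[24,-231,0],"twist":0},{"linear":[24,-231,0],"twist":0},{"linear":[24,-231,0],"twist":0},{"linear":[24,-231,0],"twist":0}]'
python3 - <<'E'
from h import *
h=load('hole'); print('hole',onplane(h,264,83.4,90))
c=cap('wrist'); cv2.imwrite('pics/w5.png',c['frame'][:260,130:400].repeat(2,0).repeat(2,1)); print(bot.get_obs()['tool_pos'])
P=cloud(c); z=P[...,2]; m=(z>112)&(z<128); m[:20]=0; m[220:]=0;m[:,:150]=0;m[:,380:]=0
k,l,st,ce=cv2.connectedComponentsWithStats(m.astype(np.uint8))
for i in range(1,k):
    if st[i,4]>40: print(st[i],ce[i],onplane(c,*ce[i],np.median(z[l==i])),np.median(z[l==i]))
E
```

```text
time: 11.98
tool_pos: [586.3, -180.1, 227.0]
tcp_rot: [-3.141, -0.0, 0.205]
contact_force: [0.8, 0.7, 0.1]
grip_width: 91.9
hole [552.50263138 142.04216368  90.        ]
[ 586.3140024  -180.11800488  227.00774328]
[253  73  22  24 395] [263.43544304  84.81012658] [576.01795562 -89.46916509 119.83191456] 119.83191456055224
```

View pics/w5.png

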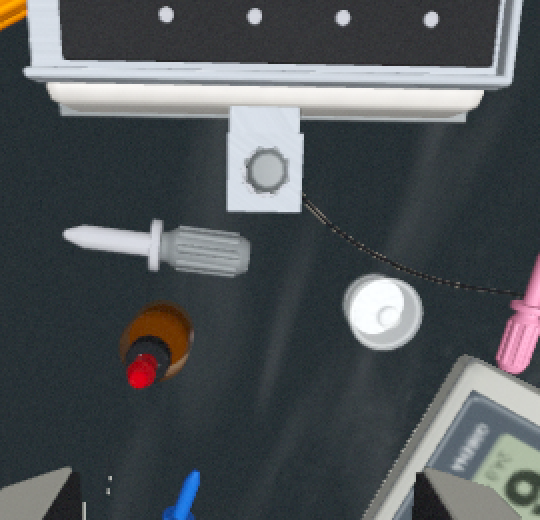

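The knob is at crop (267,170), and depth gives its top at (576.0,-89.5), z 120. The bigger grey look-alike is lying on the bench at (160,248), well clear. I'm going in to grasp the boss pin.

```bash
python3 -m pendant '[{"linear":[-6,45,0],"twist":0},{"linear":[-10.3,90.6,0],"twist":0},{"linear":[-10.3,90.6,0],"twist":0},{"linear":[-10.3,90.6,-50],"twist":0},{"linear":[-10.3,90.6,-95],"twist":0},{"linear":[-10.3,90.6,-125],"twist":0},{"linear":[-10.3,90.6,-142],"twist":0},{"linear":[-10.3,90.6,-142],"twist":0},{"linear":[-10.3,90.6,-142],"twist":0}]' 0 && python3 -m pendant '[{"linear":[0,0,0],"twist":0},{"linear":[0,0,0],"twist":0},{"linear":[0,0,0],"twist":0},{"linear":[0,0,0],"twist":0},{"linear":[0,0,0],"twist":0},{"linear":[0,0,0],"twist":0},{"linear":[0,0,0],"twist":0},{"linear":[0,0,0],"twist":0},{"linear":[0,0,0],"twist":0},{"linear":[0,0,0],"twist":0},{"linear":[0,0,0],"twist":0},{"linear":[0,0,0],"twist":0}]' 255
```

```text
time: 13.15
tool_pos: [577.0, -91.1, 86.1]
tcp_rot: [3.14, -0.002, 0.204]
contact_force: [-0.8, 0.5, 0.4]
grip_width: 92.0
time: 14.65
tool_pos: [576.0, -90.7, 84.7]
tcp_rot: [-3.142, -0.0, 0.204]
contact_force: [0.1, 0.6, -0.0]
grip_width: 16.4
```

```bash
python3 -m pendant '[{"linear":[0,0,8],"twist":0},{"linear":[0,0,20],"twist":0},{"linear":[0,0,40],"twist":0},{"linear":[0,0,70],"twist":0},{"linear":[0,0,100],"twist":0},{"linear":[0,0,100],"twist":0},{"linear":[0,0,100],"twist":0}]' && python3 -m pendant '[{"linear":[-4,40,0],"twist":0},{"linear":[-8,80,0],"twist":0},{"linear":[-12,120,0],"twist":0},{"linear":[-16,160,0],"twist":0},{"linear":[-20,200,0],"twist":0},{"linear":[-23.5,225,0],"twist":0},{"linear":[-23.5,231.5,0],"twist":0},{"linear":[-23.5,231.5,0],"twist":0},{"linear":[-23.5,231.5,0],"twist":0},{"linear":[-23.5,231.5,0],"twist":0}]'
python3 - <<'E'
from h import *
c=cap('wrist'); s=cap('scene')
print(bot.get_obs()['tool_pos'])
a=c['frame'][130:384,120:400]; u,v=map(int,proj(s,(552,142,110))); b=s['frame'][v-60:v+40,u-50:u+50]; print(u,v)
im=np.zeros((508,800,3),np.uint8); im[:,:400]=cv2.resize(a,(400,508)) ; im[:400,400:]=cv2.resize(b,(400,400),interpolation=cv2.INTER_CUBIC)
cv2.imwrite('pics/p1.png',im)
E
```

```text
time: 15.52
tool_pos: [575.6, -90.6, 184.3]
tcp_rot: [-3.141, 0.001, 0.204]
contact_force: [0.6, -0.1, -0.5]
grip_width: 15.8
time: 16.77
tool_pos: [552.7, 139.8, 184.6]
tcp_rot: [3.141, 0.0, 0.202]
contact_force: [0.1, 0.1, -0.9]
grip_width: 16.0
[552.66301394 140.10340857 184.78602809]
245 157
```

View pics/p1.png

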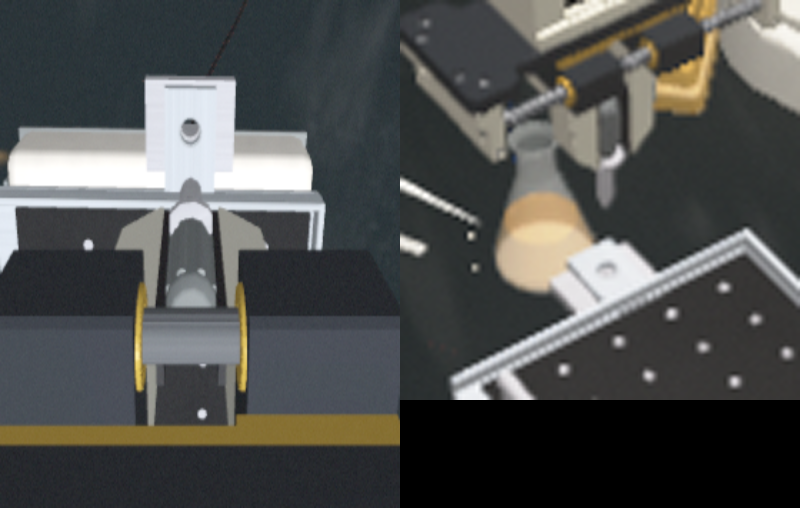

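The pin is held upright, with its tip in the wrist view at about (255,221) and in the scene at about (246.3,148.3). I'll check the offset in both views.

```bash
python3 - <<'E'
from h import *
c=load('wrist');s=load('scene')
print('tip w',onplane(c,255,221,142),'hole w',onplane(c,253,195.5,90))
print('tip s',onplane(s,246.3,148,142),'hole s',onplane(s,246.8,163.8,90))
u,v=255,221; cv2.imwrite('pics/p2.png',np.hstack([cv2.resize(c['frame'][175:255,215:295],(400,400),interpolation=cv2.INTER_CUBIC),cv2.resize(s['frame'][125:175,221:271],(400,400),interpolation=cv2.INTER_CUBIC)]))
E
```

```text
tip w [554.15211815 141.0937     142.        ] hole w [552.3873617  142.42838272  90.        ]
tip s [554.70700709 139.77139525 142.        ] hole s [554.85285965 140.49592947  90.        ]
```

View pics/p2.png

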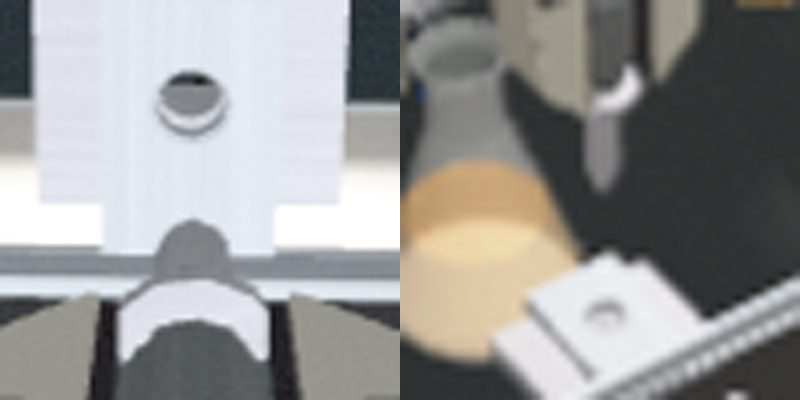

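Correction of about (-0.6,+0.9). I'll descend to just above the hole, then insert slowly.

```bash
python3 -m pendant '[{"linear":[-0.6,0.9,-20],"twist":0},{"linear":[-0.6,0.9,-40],"twist":0},{"linear":[-0.6,0.9,-46],"twist":0},{"linear":[-0.6,0.9,-49],"twist":0},{"linear":[-0.6,0.9,-52],"twist":0},{"linear":[-0.6,0.9,-55],"twist":0},{"linear":[-0.6,0.9,-58],"twist":0},{"linear":[-0.6,0.9,-58],"twist":0},{"linear":[-0.6,0.9,-58],"twist":0}]'
```

```text
time: 18.0
tool_pos: [552.0, 141.7, 126.9]
tcp_rot: [3.142, -0.0, 0.204]
contact_force: [0.1, 0.4, -0.8]
grip_width: 15.9
```

No force, and the tip is in the tongue. Continuing.

```bash
python3 -m pendant '[{"linear":[0,0,-3],"twist":0},{"linear":[0,0,-6],"twist":0},{"linear":[0,0,-9],"twist":0},{"linear":[0,0,-12],"twist":0},{"linear":[0,0,-15],"twist":0},{"linear":[0,0,-15],"twist":0}]'
```

```text
time: 18.75
tool_pos: [551.7, 141.6, 111.4]
tcp_rot: [-3.142, 0.001, 0.204]
contact_force: [-0.1, -0.6, -0.8]
grip_width: 15.8
```

```bash
python3 -m pendant '[{"linear":[0,0,-4],"twist":0},{"linear":[0,0,-8],"twist":0},{"linear":[0,0,-11],"twist":0},{"linear":[0,0,-13],"twist":0},{"linear":[0,0,-14.5],"twist":0},{"linear":[0,0,-15.5],"twist":0},{"linear":[0,0,-15.5],"twist":0}]'
```

```text
time: 19.62
tool_pos: [552.0, 141.7, 96.7]
tcp_rot: [3.142, -0.001, 0.204]
contact_force: [-1.8, 0.3, 3.2]
grip_width: 16.3
```

Contact at exactly the expected height (TCP 96.7). A small press to confirm, then release and retreat.

```bash
python3 -m pendant '[{"linear":[0,0,-1],"twist":0},{"linear":[0,0,-1],"twist":0},{"linear":[0,0,0],"twist":0},{"linear":[0,0,0],"twist":0}]' && python3 -m pendant '[{"linear":[0,0,0],"twist":0},{"linear":[0,0,0],"twist":0},{"linear":[0,0,0],"twist":0},{"linear":[0,0,0],"twist":0},{"linear":[0,0,0],"twist":0},{"linear":[0,0,0],"twist":0},{"linear":[0,0,30],"twist":0},{"linear":[0,0,70],"twist":0},{"linear":[0,0,120],"twist":0},{"linear":[5,-45,130],"twist":0},{"linear":[10,-92,130],"twist":0},{"linear":[10,-92,130],"twist":0},{"linear":[10,-92,130],"twist":0},{"linear":[10,-92,130],"twist":0}]' 0
python3 - <<'E'
from h import *
c=cap('wrist'); s=cap('scene'); P=cloud(c); z=P[...,2]; m=(z>120)&(z<145); m[220:]=0; m[:,:150]=0;m[:,380:]=0
k,l,st,ce=cv2.connectedComponentsWithStats(m.astype(np.uint8))
for i in range(1,k):
    if st[i,4]>40: print(st[i],ce[i],onplane(c,*ce[i],np.median(z[l==i])),np.median(z[l==i]))
im=np.hstack([cv2.resize(c['frame'][30:150,200:320],(400,400),interpolation=cv2.INTER_CUBIC),cv2.resize(s['frame'][105:325,180:400],(400,400),interpolation=cv2.INTER_CUBIC)])
cv2.imwrite('pics/end.png',im)
E
```

```text
time: 20.12
tool_pos: [552.2, 141.7, 96.7]
tcp_rot: [3.141, -0.001, 0.204]
contact_force: [-0.3, -0.8, 5.3]
grip_width: 16.2
time: 21.88
tool_pos: [561.7, 50.8, 226.1]
tcp_rot: [-3.141, 0.0, 0.205]
contact_force: [-0.4, 0.9, 0.1]
grip_width: 91.7
[254  71  24  24 440] [265.30227273  82.58409091] [552.18363818 142.86024925 131.78538301] 131.78538300894883
```

View pics/end.png

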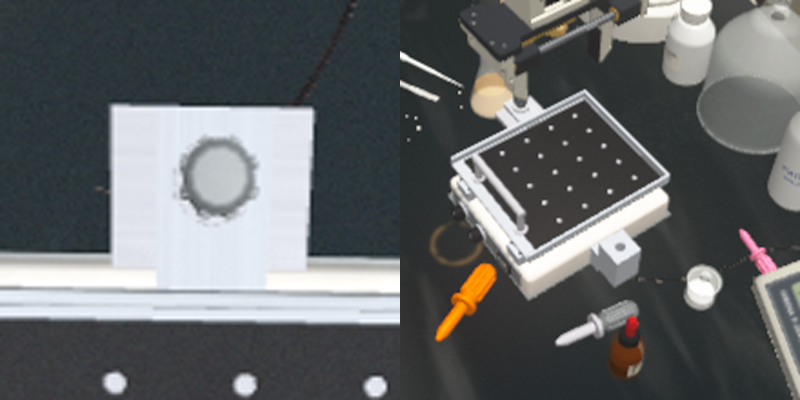

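The pin's knob top is at z 131.8 (132 when fully home) and centred at (552.2,142.9), within about 1 mm of the hole. The glassware is standing and the gripper is clear.

```bash
python3 -c "
from plant import bot
print(bot.close_job())"
```

```text
the job is handed in; nothing more can be done
None
```

The platform is locked: the transit pin stands through the tongue and the lug, released, and I handed the job in at about 22 s of the 51 s allowed. The hand-in gives no verdict.

- **Platform:** I pulled it forward by its bar about 32 mm. A look straight down the hole showed it about 1.7 mm short, so I regripped and corrected it. The next look showed the two holes in line.
- **Pin:** I took the smaller grey pin from the boss and lowered it through both holes. There was no resistance until the shoulder met the tongue at the expected height. A 1 mm press raised the force to about 5 N and the pin went no deeper.
- **Last checks:** The knob's top is at 131.8 mm, against 132 mm expected when home, and it is centred within about 1 mm of the hole. The flask, weighing bottle and dropper bottle looked upright and in place, and the gripper was clear.
- **Disagreements:** The wrist and scene cameras differed by about 2 mm on absolute positions, which is within the stated calibration. I split the difference for the final 1 mm correction before insertion. The pin's tip below the lug could not be seen, so its position is inferred from the seating height.

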